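# Load a battery pack into the drop-door test bay

## Task

Load the blue battery pack into the test bay: pull the bay's front door by its yellow bar all the way down until it lies flat, slide the pack in upright and lengthways between the two floor guides until it is fully home against the rear stop, then push the door back up until it is fully shut and let go. Move the door steadily, never letting it drop or slam, and leave everything else on the bench where it is.

Things in the scene. Friction and masses are not known exactly. Their poses are not given: they have to be found in the camera images.
- bay: Battery test bay, a grey metal box fixed to the bench, 135 mm deep, 170 wide, 150 high. Origin on the bench top straight below the middle of the door's hinge line (front opening); x level into the bay, away from the robot, y along the hinge, z up. Bay floor 60 mm above the bench, from x = 0 to the rear stop. Side walls 8 mm thick, 154 mm apart inside, to 150 mm above the bench.
- bay_lane (a point): Middle of the lane's mouth on the bay floor, 30 mm in from the hinge line, 60 mm above the bench. Two black guides 18 mm high leave a straight lane 74 mm wide from here to the rear stop; their mouths flare outwards from 6 mm in from the hinge line.
- bay_stop (a point): Middle of the face of the black rear stop (36 mm high, 90 wide, two brass contacts), 117 mm in from the hinge line; the pack's far end goes against it. It is rigid.
- bay_hood (a point): Middle of the front edge of the clear hood, on its top face, 150 mm above the bench; the hood is 6 mm thick and covers the bay from 45 to 135 mm in from the hinge line. In front of that edge the bay is open at the top.
- door (a joint): Bottom-hinged front door, a white panel 170 mm wide, 100 high, 12 thick. Angle in rad: 0 = shut (upright), 1.571 = lowered flat towards the robot on its stop, inner face level and flush with the bay floor (60 mm above the bench). It starts shut or up to 0.3 ajar. Stiff hinge, about 0.32 N m: it stays where it is left and takes 2 to 7 N at the bar.
- door_handle (a point): Middle of the yellow round bar, 12 mm thick, 120 long, parallel to the hinge, on two end posts above the door's top edge (52 mm clear gap). Its axis lies 158 mm from the hinge line, 6 mm outside the inner face. Can be pinched from above with the door shut (axis 218 mm above the bench) or flat (54 mm above the bench, 158 in front of the hinge); the bar may turn in the fingers.
- door_hinge (a point): Middle of the door's hinge line, at the lower front edge of the opening, 60 mm above the bench; fixed. The hinge runs along the bay's y.
- blue_pack: Blue battery pack with a white label and a grey band, the one to load: a block 110 mm long (its x), 56 mm wide (its y), 60 mm high (its z), about 0.45 kg, lying on the bench. Origin at the centre of its underside. The end at which its contacts lie does not matter. When home, its origin is about 62 mm in from the hinge line, so that its near end lies 7 mm inside the door.
- yellow_pack: yellow battery pack of the same shape and size as the blue one, lying on the bench; not to be used
- tape_roll: flat roll of blue tape, 96 mm across, 24 mm high, lying flat; origin at the centre of its underside
- screw_box: open cardboard tray 100 x 80 x 50 mm high with a few screws; origin at the centre of its underside
- driver: red-handled screwdriver lying on the bench beyond the left-hand pack; origin under its middle
- lens: glass lamp lens, a low dome 72 mm across, 20 mm high, beside the bay; origin at the centre of its underside
- flux_jar: small jar 52 mm across, 75 mm high, beside the bay; origin at the centre of its underside
- bracket: aluminium angle bracket 90 x 40 mm, 35 mm high, beyond the right-hand pack; origin at its underside
There are look-alikes about, which are no part of the job. Of the things that look like the blue_pack, take the one that is farthest to the robot's left at the start.

How it is judged:
By the outcome, as a careful person would: the job done as asked, in the order asked, and still so for the second after the job is handed in, with the robot touching nothing.
It also fails if it takes over 72 s, if anything falls off the work surface, if the arm or the gripper's body presses on something with over 40 N, if the wrist force passes 120 N, or if a joint passes its speed limit or range.

## Robot

A 6-joint arm with a two-finger parallel gripper is mounted at the origin on the work surface. World frame = base frame: x ahead of the robot, y to its left, z up, the work surface at z = 0. Lengths are in m, angles in degrees, forces in N, time in s.
With the tool pointing down it reaches from about 0.3 to 0.875 m from the base axis. Payload 6.4 kg.
Tool frame: the origin (TCP) lies at the centre of the arm's flange, where the gripper is bolted on; the fingertips stand 173 mm ahead of it and the grasp point (between the pads) lies 155 mm ahead of it; z points along the fingers, y is the line along which they close (so a half turn about z gives the same grasp; the last joint's range is limited). The gripper opens to 85 mm and grips with 20 to 120 N. Pads are 22 mm wide; open, the fingers measure 114 mm over their backs; the gripper's body (76 mm by 85 mm) begins 54 mm behind the grasp point. The pads swing forward as they close: fully open they stand 13 mm farther back than shut.
Start: joints at [65.128, 10.359, 92.074, -0, 77.567, -11.82], TCP at [0.13, 0.56, 0.405] pointing down, gripper open.
Joint ranges: [-171.53, 171.53], [-51.25, 118.39], [17.06, 147.69], [-65.23, 245.23], [0, 150.52], [-178.68, 178.68]. Speed limits (degrees/s): [147.25, 147.25, 172.46, 180, 180, 180].

## Interface

Orientations are given as a 3x3 rotation matrix whose columns are the frame's x, y, z axes.
In Python, from bench import ctrl gives the robot as it stands.
- The arm moves only by the tool move_arm, never from a script. Its arguments are lists of equal length, an entry for each row: "fingers": the opening, from 0 (shut) to 1 (fully open); "travel": the shift along the tool's x, y, z in cm, a list of three; "turn": the turn about the tool's z in rad. A call has 1 to 5 rows; each row is the pose to reach, as a shift and turn from the pose commanded when the call began, along the tool's axes at that moment; what a row does not reach only later rows make up. A row lasts 1/8 s, in which the tool goes at most 62.5 mm and 10.7 degrees, less where a joint would pass 70% of its speed; a pose out of reach is approached as far as the arm can. A call with a gripper value outside its range is refused whole. The fingers move at their own pace and stop on an object; the grip force is fixed at half the most. Time passes only in rows, so rows that repeat a pose let the fingers close. It gives the time, the measured TCP pose, the force, the opening and the grip force at its end, in the units of the state.
- ctrl.get_state(): the state, without advancing time (a new reading comes with each control period).
- ctrl.camera(name): name is "scene" or "side" or "wrist"; returns a dict with "img" (400x640x3 uint8, red, green, blue), "z_map" (400x640 float32, m along the optical axis (not along the pixel's ray), 0 where there is no reading), "fx", "fy", "cx", "cy" (pixels), "position" and "orientation" of the camera in the world. Camera axes: x right, y down, z forward; pixel columns grow to the right and rows downward; lengths in m; the calibration is good to about 2 mm. A picture is of the moment at which its call begins.
- ctrl.finish_job(): hands the job in; it is judged then, once.
The state is a dict: "time": time; "qpos": joint angles; "dq": joint speeds; "effort": joint torques, N m; "position": TCP position; "tool_rot": TCP orientation; "wrist_force": force on the tool from outside, world axes, zero at the start; "moment": the same for the moment, N m; "grip_width": opening from 0.0 (shut) to 1.0 (fully open); "grip_force": force on a finger pad.
Only numpy, scipy, OpenCV 4.12 (cv2) and the standard library are available. Lean on these libraries where they do the work, as an engineer would, in place of code of your own. Each camera call takes 0.05 s, during which the arm holds its last target. There are 200 camera calls.

## Working session

There is one attempt and no reset: what is moved stays moved. The work goes in short steps, Python scripts to look and compute and a tool call to move; the robot and the scene stay as the last step left them, time stands still between calls to the robot, and variables do not carry over. Pictures are saved under pics/ and viewed, at most 10 in all, crops included, and the job is handed in when it is done.

Besides the shell and the picture viewer there is one more tool, called after "Emit:" as name([rows], argument=value, ...), one row to a line, values as JSON. move_arm: Moves the arm, as the interface text tells. Its arguments: {"type":"object","properties":{"fingers":{"type":"array"},"travel":{"type":"array"},"turn":{"type":"array"}},"required":["fingers","travel","turn"]}

```bash
mkdir -p pics; cat > h.py <<'E'
import numpy as np, cv2
from bench import ctrl
def cloud(c):
    h,w=c["z_map"].shape; v,u=np.mgrid[:h,:w]; z=c["z_map"]
    p=np.stack([(u-c["cx"])/c["fx"]*z,(v-c["cy"])/c["fy"]*z,z],-1)
    return p@np.array(c["orientation"]).T+np.array(c["position"])
def save(n,im): cv2.imwrite("pics/"+n+".png",im[...,::-1])
E
python3 - <<'E'
from h import *
for n in("scene","side"):
    c=ctrl.camera(n); save(n+"0",c["img"]); np.savez("/tmp/"+n,**c)
    print(n,c["position"],c["orientation"],c["fx"])
print(ctrl.get_state())
E
```

```text
scene [ 1.31728846 -0.67691777  0.8829659 ] [[ 0.6482565   0.44417291 -0.61844477]
 [ 0.76118297 -0.3983909   0.51174718]
 [-0.01907853 -0.80249307 -0.59635634]] 379.7168757184474
side [-0.06826776  1.05684452  1.61210007] [[-0.86219573 -0.38027758  0.3346752 ]
 [-0.50657213  0.64489692 -0.57226972]
 [ 0.00179034 -0.66294564 -0.74866539]] 472.55516902506605
{'time': 0.1, 'qpos': array([ 6.51260756e+01,  1.03983779e+01,  9.21270414e+01,  7.32568209e-04,
        7.75681613e+01, -1.18214441e+01]), 'dq': array([ 0.02775859, -0.13196702, -0.12488391,  0.12779805,  0.09973171,
        0.05834728]), 'effort': array([-1.81335913e-04, -4.45875764e+01, -3.52234912e+01, -2.69081438e-04,
        4.19248259e-03,  3.16738090e-05]), 'position': array([0.12975413, 0.5599299 , 0.40385734]), 'tool_rot': array([[-9.74162866e-01,  2.25845572e-01, -6.98326282e-04],
       [ 2.25846386e-01,  9.74161809e-01, -1.47652536e-03],
       [ 3.46816080e-04, -1.59609064e-03, -9.99998666e-01]]), 'wrist_force': array([-0.06865632,  0.58819978,  0.03353398]), 'moment': array([-0.00512701, -0.03327033, -0.05827188]), 'grip_force': 0.0, 'grip_width': 0.9993923672100293}
```

View pics/scene0.png

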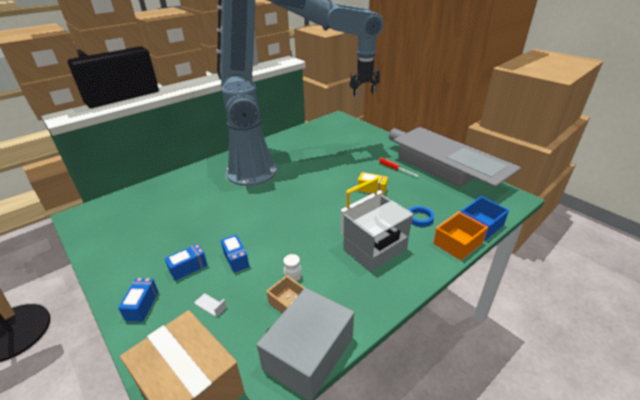

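View pics/side0.png

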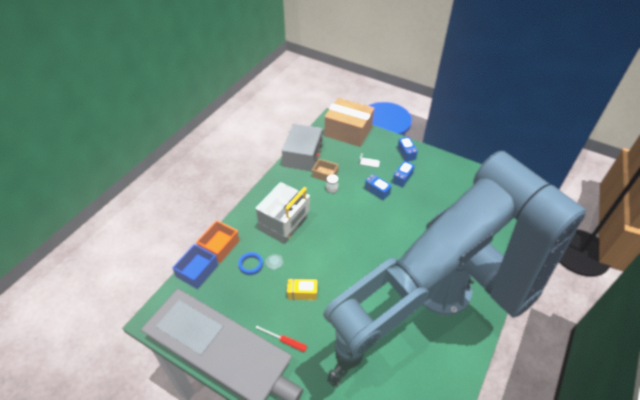

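The scene view shows three blue packs, at (138,298), (186,261) and (234,252), the yellow pack at (374,183) and the bay at (376,230) with its yellow bar at (366,190). The side view shows the same packs at (408,148), (403,173) and (377,186), and the bar at (297,203).

```bash
python3 - <<'E'
from h import *
for n in("scene","side"):
    c=dict(np.load("/tmp/%s.npz"%n)); P=cloud(c); hsv=cv2.cvtColor(c["img"],cv2.COLOR_RGB2HSV)
    bench=np.abs(P[...,2])<.2
    on=(P[...,2]>.008)&(P[...,2]<.3)&(P[...,0]>.1)&(P[...,0]<1)&(np.abs(P[...,1])<.7)&(c["z_map"]>0)
    for name,lo,hi in(("blue",(105,120,50),(125,255,255)),("yellow",(20,130,100),(34,255,255))):
        m=cv2.inRange(hsv,lo,hi)*on.astype(np.uint8)
        k,L,S,C=cv2.connectedComponentsWithStats(m)
        for i in range(1,k):
            if S[i,4]<25: continue
            q=P[L==i]; 
            t=q[q[:,2]>q[:,2].max()-.012]
            print(n,name,C[i].round(),S[i,4],"med",np.median(q,0).round(3),"min",q.min(0).round(3),"max",q.max(0).round(3))
c=dict(np.load("/tmp/scene.npz"));i=c["img"]
a=cv2.resize(i[225:325,110:260],None,fx=4,fy=4,interpolation=cv2.INTER_CUBIC)
save("crop_packs",a)
b=np.hstack([cv2.resize(i[165:275,320:440],None,fx=3.3,fy=3.3),cv2.resize(dict(np.load("/tmp/side.npz"))["img"][170:280,240:360],None,fx=3.3,fy=3.3)])
save("crop_bay",b)
E
```

```text
scene blue [488. 213.] 762 med [0.873 0.468 0.047] min [0.817 0.352 0.008] max [0.928 0.488 0.073]
scene blue [422. 216.] 203 med [0.719 0.291 0.02 ] min [0.663 0.123 0.008] max [0.778 0.335 0.135]
scene blue [236. 257.] 371 med [ 0.488 -0.345  0.05 ] min [ 0.389 -0.368  0.008] max [ 0.5   -0.298  0.065]
scene blue [201. 257.] 75 med [ 0.402 -0.423  0.046] min [ 0.353 -0.429  0.009] max [ 0.407 -0.414  0.065]
scene blue [184. 265.] 508 med [ 0.399 -0.479  0.043] min [ 0.348 -0.521  0.008] max [ 0.408 -0.435  0.065]
scene blue [153. 285.] 36 med [ 0.413 -0.582  0.046] min [ 0.404 -0.587  0.011] max [ 0.418 -0.578  0.063]
scene blue [138. 304.] 702 med [ 0.458 -0.639  0.046] min [ 0.386 -0.684  0.009] max [ 0.486 -0.59   0.065]
scene yellow [365. 186.] 351 med [0.628 0.11  0.178] min [ 0.402 -0.016  0.008] max [0.64  0.328 0.227]
scene yellow [383. 184.] 84 med [0.507 0.302 0.051] min [0.481 0.286 0.009] max [0.517 0.34  0.064]
side blue [407. 152.] 179 med [ 0.405 -0.599  0.049] min [ 0.372 -0.667  0.009] max [ 0.48  -0.498  0.07 ]
side blue [403. 176.] 171 med [ 0.361 -0.423  0.05 ] min [ 0.345 -0.527  0.01 ] max [ 0.402 -0.401  0.072]
side blue [378. 188.] 208 med [ 0.43  -0.304  0.05 ] min [ 0.384 -0.362  0.009] max [ 0.495 -0.282  0.073]
side blue [250. 263.] 215 med [0.7   0.293 0.024] min [0.656 0.245 0.009] max [0.749 0.338 0.039]
side blue [196. 267.] 327 med [0.87  0.425 0.04 ] min [0.813 0.356 0.008] max [0.928 0.487 0.081]
side yellow [296. 198.] 90 med [0.629 0.043 0.223] min [ 0.624 -0.033  0.062] max [0.706 0.12  0.232]
side yellow [289. 288.] 80 med [0.49  0.329 0.06 ] min [0.477 0.293 0.016] max [0.514 0.345 0.07 ]
side yellow [305. 291.] 262 med [0.436 0.306 0.053] min [0.399 0.245 0.01 ] max [0.491 0.333 0.072]
```

View pics/crop_packs.png

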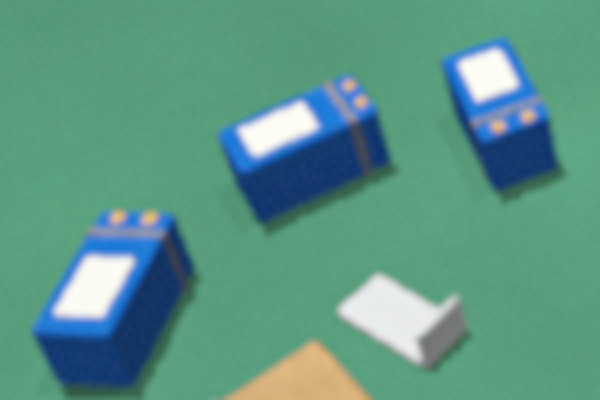

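View pics/crop_bay.png

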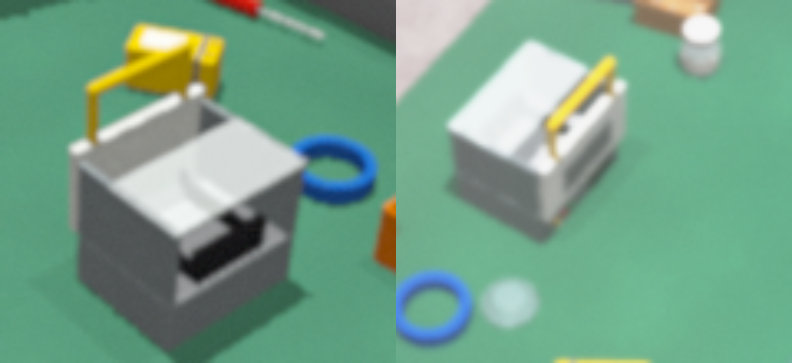

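Candidates that could pass for the blue pack: scene (138,298) at y≈-0.63, (186,261) at y≈-0.47 and (234,252) at y≈-0.33. The one farthest to the robot's left is (234,252), at about (0.44,-0.33). In the crop all three have the same label, band and contacts. The bay's door is slightly ajar, with the bar at (366,190).

```bash
python3 - <<'E'
from h import *
def fitline(q):
    m=q.mean(0); d=np.linalg.svd(q-m)[2][0]; return m,d
for n in("scene","side"):
    c=dict(np.load("/tmp/%s.npz"%n)); P=cloud(c); hsv=cv2.cvtColor(c["img"],cv2.COLOR_RGB2HSV)
    ok=c["z_map"]>0
    # pack A top
    m=ok&(P[...,2]>.054)&(P[...,2]<.075)&(P[...,0]>.36)&(P[...,0]<.53)&(P[...,1]>-.4)&(P[...,1]<-.25)
    r=cv2.minAreaRect((P[m][:,:2]*1000).astype(np.float32)); print(n,"packA",m.sum(),r,P[m][:,2].mean(), cv2.boxPoints(r).round().tolist())
    # bar
    y=(cv2.inRange(hsv,(20,120,90),(36,255,255))>0)&ok&(P[...,2]>.19)&(P[...,0]>.55)&(P[...,0]<.75)&(P[...,2]<.24)
    q=P[y]; q=q[q[:,2]>.208]; mm,d=fitline(q); print("bar",len(q),mm,d,q.min(0),q.max(0))
    # box top rim & hood
    m=ok&(P[...,2]>.144)&(P[...,2]<.158)&(P[...,0]>.55)&(P[...,0]<.9)&(P[...,1]>-.1)&(P[...,1]<.25)
    q=P[m][:,:2].astype(np.float32)*1000; r=cv2.minAreaRect(q); print("bay top",len(q),r,cv2.boxPoints(r).round().tolist())
    q=P[ok&(P[...,2]>.02)&(P[...,2]<.14)&(P[...,0]>.55)&(P[...,0]<.9)&(P[...,1]>-.1)&(P[...,1]<.22)]
    r=cv2.minAreaRect(q[:,:2].astype(np.float32)*1000); print("bay all",r)
E
```

```text
scene packA 427 ((441.307861328125, -330.6338806152344), (55.85438919067383, 112.82821655273438), 78.36872100830078) 0.06051991230965586 [[380.0, -347.0], [491.0, -369.0], [502.0, -315.0], [392.0, -292.0]]
bar 135 [0.63261902 0.04386476 0.21978547] [ 0.05317165  0.99856521 -0.00634764] [ 0.62240495 -0.01579085  0.20804309] [0.63978396 0.11537756 0.22662547]
bay top 1307 ((700.0048217773438, 48.00392532348633), (174.51734924316406, 150.58604431152344), 87.22167205810547) [[621.0, -36.0], [771.0, -43.0], [779.0, 132.0], [629.0, 139.0]]
bay all ((735.8374633789062, 104.96112060546875), (348.470458984375, 195.44566345214844), 63.13553237915039)
side packA 235 ((440.7100830078125, -327.4703674316406), (64.30323028564453, 112.2457046508789), 76.88948822021484) 0.06264494296846247 [[379.0, -346.0], [488.0, -372.0], [503.0, -309.0], [393.0, -283.0]]
bar 82 [0.62962208 0.05447303 0.2234377 ] [-0.03609027 -0.99893628 -0.02870189] [ 0.62354466 -0.00847251  0.20899316] [0.63762739 0.12009462 0.23197491]
bay top 759 ((700.5999145507812, 49.706298828125), (178.67884826660156, 154.965087890625), 86.594970703125) [[618.0, -35.0], [773.0, -44.0], [783.0, 134.0], [629.0, 143.0]]
bay all ((760.07763671875, 92.82365417480469), (276.8026428222656, 254.1176300048828), 0.07928140461444855)
```

```bash
cat >> h.py <<'E'
YAW=np.radians(-2.85); H=np.array([.640,.051])   # bay yaw, hinge point xy
def bay(x,y=0): 
    c,s=np.cos(YAW),np.sin(YAW); return H+[c*x-s*y,s*x+c*y]
def go(xy,zgrasp,yang):
    """travel (cm) and turn (rad) from now to grasp point xy,z with tool y at world angle yang (deg)"""
    s=ctrl.get_state(); R=s["tool_rot"]
    d=np.r_[xy,zgrasp+.155]-s["position"]
    a=np.degrees(np.arctan2(R[1,1],R[0,1])); t=-((yang-a+180)%360-180)
    print("travel",(R.T@d*100).round(2),"turn",np.radians(t).round(3),"pos",s["position"].round(4),"yang",a.round(1),"t",s["time"],"q",s["qpos"].round(),"f",s["wrist_force"].round(1))
E
python3 -c "
from h import *
go(bay(-.009,0),.29,-2.85)"
```

```text
travel [-60.31 -38.22  -4.07] turn 1.393 pos [0.1298 0.5599 0.4039] yang 76.9 t 0.1 q [ 65.  10.  92.   0.  78. -12.] f [-0.1  0.6  0. ]
```

Emit:
move_arm([
  [-5, -3.2, -2],
  [-10, -6.4, -4],
  [-15, -9.6, -4],
  [-20, -12.7, -4],
  [-25, -15.9, -4],
], fingers=[1, 1, 1, 1, 1], turn=[0.17, 0.34, 0.51, 0.68, 0.85])

```text
time: 0.72
position: [0.3384, 0.3472, 0.4446]
tool_rot: [[-0.469, 0.883, 0.0], [0.883, 0.469, 0.0], [0.0, 0.0, -1.0]]
wrist_force: [0.8, -0.5, 0.4]
grip_width: 0.996
grip_force: 0.0
```

```bash
python3 -c "
from h import *
go(bay(-.009,0),.29,-2.85)"
```

```text
travel [-39.84  11.99  -0.04] turn 0.537 pos [0.3384 0.3472 0.4446] yang 27.9 t 0.725 q [ 32.  -3. 102.   0.  81.   4.] f [ 0.8 -0.5  0.4]
```

Emit:
move_arm([
  [-5.5, 1.6, 0],
  [-11, 3.2, 0],
  [-16.5, 4.8, 0],
  [-22, 6.5, 0],
  [-27.5, 8.2, 0],
], fingers=[1, 1, 1, 1, 1], turn=[0.13, 0.26, 0.39, 0.51, 0.51])

```text
time: 1.35
position: [0.5409, 0.1438, 0.4444]
tool_rot: [[0.019, 1.0, -0.001], [1.0, -0.019, 0.0], [0.0, -0.001, -1.0]]
wrist_force: [0.9, 0.1, -0.4]
grip_width: 1.002
grip_force: 0.0
```

```bash
python3 -c "
from h import *
go(bay(-.009,0),.29,-2.85)"
```

```text
travel [-9.07  9.19 -0.07] turn 0.031 pos [0.5409 0.1438 0.4444] yang -1.1 t 1.35 q [ 3.  7. 92.  0. 82.  4.] f [ 0.9  0.1 -0.4]
```

Emit:
move_arm([
  [-4.5, 4.5, 0],
  [-8.5, 8.5, 0],
  [-8.5, 8.5, 0],
  [-8.5, 8.5, 0],
], fingers=[1, 1, 1, 1], turn=[0.03, 0.03, 0.03, 0.03])

```text
time: 1.85
position: [0.6231, 0.059, 0.4438]
tool_rot: [[0.048, 0.999, -0.002], [0.999, -0.048, 0.001], [0.0, -0.002, -1.0]]
wrist_force: [-0.2, 0.5, 0.4]
grip_width: 1.0
grip_force: 0.0
```

```bash
python3 - <<'E'
from h import *
go(bay(-.009,0),.29,-2.85)
c=ctrl.camera("wrist"); save("w1",c["img"]); P=cloud(c); ok=c["z_map"]>0
hsv=cv2.cvtColor(c["img"],cv2.COLOR_RGB2HSV)
y=(cv2.inRange(hsv,(20,120,90),(36,255,255))>0)&ok&(P[...,2]>.205)&(P[...,2]<.24)
q=P[y]; r=cv2.minAreaRect(q[:,:2].astype(np.float32)*1000); print("bar",len(q),q.mean(0),np.median(q[:,2]),r,cv2.boxPoints(r).round())
m=ok&(P[...,2]>.144)&(P[...,2]<.156)&(P[...,0]>.55)&(P[...,0]<.9)
q=P[m]; r=cv2.minAreaRect(q[:,:2].astype(np.float32)*1000); print("top",len(q),r,cv2.boxPoints(r).round())
E
```

```text
travel [-0.71  0.82 -0.12] turn 0.002 pos [0.6231 0.059  0.4438] yang -2.7 t 1.85 q [-5. 15. 82.  0. 83. -3.] f [-0.2  0.5  0.4]
bar 3026 [0.62859116 0.0573093  0.2225998 ] 0.2229069929078411 ((628.6895751953125, 51.854679107666016), (129.77011108398438, 11.621072769165039), 87.33211517333984) [[620. -13.]
 [631. -13.]
 [638. 116.]
 [626. 117.]]
top 17128 ((704.8599853515625, 47.06760025024414), (171.01290893554688, 135.4787139892578), 87.58672332763672) [[634. -36.]
 [769. -41.]
 [776. 130.]
 [641. 135.]]
```

View pics/w1.png

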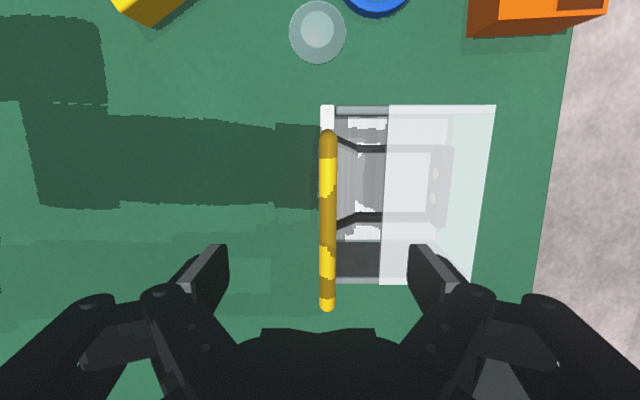

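The wrist view shows the bar upright at (328,220), running from (328,133) to (328,307), with the bay's lane and clear hood to its right. The bay top measures 171 x 135 mm, which matches the size given. I'll update the hinge to (0.6375,0.0495) with a yaw of -2.5°.

```bash
sed -i 's/^YAW=.*/YAW=np.radians(-2.5); H=np.array([.6375,.0495])/' h.py; python3 -c "
from h import *
go((.6287,.052),.218,-2.5)"
```

```text
travel [-0.74  0.63  7.12] turn -0.003 pos [0.6228 0.0596 0.4442] yang -2.7 t 1.9 q [-5. 15. 82.  0. 83. -3.] f [ 0.2 -0.1  0.1]
```

Emit:
move_arm([
  [-0.7, 0.6, 0],
  [-0.7, 0.6, 2.5],
  [-0.7, 0.6, 5],
  [-0.7, 0.6, 7.1],
  [-0.7, 0.6, 7.1],
], fingers=[1, 1, 1, 1, 1], turn=[-0.003, -0.003, -0.003, -0.003, -0.003])

```text
time: 2.52
position: [0.6283, 0.0523, 0.3721]
tool_rot: [[0.043, 0.999, -0.003], [0.999, -0.043, 0.0], [0.0, -0.003, -1.0]]
wrist_force: [-0.1, -0.4, 0.5]
grip_width: 0.999
grip_force: 0.0
```

```bash
python3 -c "
from h import *
go((.6287,.052),.218,-2.5)"
```

```text
travel [-0.03  0.04 -0.09] turn 0.001 pos [0.6283 0.0523 0.3721] yang -2.5 t 2.525 q [-6. 19. 85. -0. 76. -4.] f [-0.1 -0.4  0.5]
```

Emit:
move_arm([
  [0, 0, 0],
  [0, 0, 0],
  [0, 0, 0],
  [0, 0, 0],
  [0, 0, 0],
], fingers=[0.5, 0, 0, 0, 0], turn=[0, 0, 0, 0, 0])

```text
time: 3.15
position: [0.6292, 0.0516, 0.3743]
tool_rot: [[0.044, 0.999, 0.001], [0.999, -0.044, -0.0], [-0.0, 0.001, -1.0]]
wrist_force: [-1.5, 1.4, 3.2]
grip_width: 0.117
grip_force: 58.5
```

```bash
python3 -c "
import numpy as np
a=np.linspace(.018,1.571,26)
x=-(15.8*np.sin(a)+.6*np.cos(a)); z=15.8*np.cos(a)-.6*np.sin(a)
ty=x-x[0]; tz=-(z-z[0])
for k in range(0,25,5):
  print([[0,round(ty[j]-ty[k],2),round(tz[j]-tz[k],2)] for j in range(k+1,k+6)])
"
```

```text
[[0, np.float64(-0.98), np.float64(0.09)], [0, np.float64(-1.95), np.float64(0.23)], [0, np.float64(-2.91), np.float64(0.44)], [0, np.float64(-3.86), np.float64(0.7)], [0, np.float64(-4.78), np.float64(1.03)]]
[[0, np.float64(-0.91), np.float64(0.38)], [0, np.float64(-1.79), np.float64(0.82)], [0, np.float64(-2.64), np.float64(1.31)], [0, np.float64(-3.46), np.float64(1.85)], [0, np.float64(-4.24), np.float64(2.44)]]
[[0, np.float64(-0.75), np.float64(0.64)], [0, np.float64(-1.45), np.float64(1.32)], [0, np.float64(-2.11), np.float64(2.05)], [0, np.float64(-2.73), np.float64(2.81)], [0, np.float64(-3.29), np.float64(3.62)]]
[[0, np.float64(-0.51), np.float64(0.84)], [0, np.float64(-0.98), np.float64(1.7)], [0, np.float64(-1.38), np.float64(2.6)], [0, np.float64(-1.74), np.float64(3.51)], [0, np.float64(-2.03), np.float64(4.45)]]
[[0, np.float64(-0.23), np.float64(0.95)], [0, np.float64(-0.41), np.float64(1.92)], [0, np.float64(-0.52), np.float64(2.9)], [0, np.float64(-0.58), np.float64(3.88)], [0, np.float64(-0.57), np.float64(4.86)]]
```

Emit:
move_arm([
  [0, -0.98, 0.09],
  [0, -1.95, 0.23],
  [0, -2.91, 0.44],
  [0, -3.86, 0.7],
  [0, -4.78, 1.03],
], fingers=[0, 0, 0, 0, 0], turn=[0, 0, 0, 0, 0])

```text
time: 3.78
position: [0.5808, 0.0539, 0.3645]
tool_rot: [[0.044, 0.999, 0.002], [0.999, -0.044, -0.0], [-0.0, 0.002, -1.0]]
wrist_force: [0.8, 0.8, 7.0]
grip_width: 0.114
grip_force: 61.1
```

Emit:
move_arm([
  [0, -0.91, 0.38],
  [0, -1.79, 0.82],
  [0, -2.64, 1.31],
  [0, -3.46, 1.85],
  [0, -4.24, 2.44],
], fingers=[0, 0, 0, 0, 0], turn=[0, 0, 0, 0, 0])

```text
time: 4.4
position: [0.5381, 0.0558, 0.3389]
tool_rot: [[0.044, 0.999, -0.001], [0.999, -0.044, 0.0], [0.0, -0.001, -1.0]]
wrist_force: [0.6, 1.1, 6.3]
grip_width: 0.111
grip_force: 61.9
```

Low forces; continuing.

Emit:
move_arm([
  [0, -0.75, 0.64],
  [0, -1.45, 1.32],
  [0, -2.11, 2.05],
  [0, -2.73, 2.81],
  [0, -3.29, 3.62],
], fingers=[0, 0, 0, 0, 0], turn=[0, 0, 0, 0, 0])

```text
time: 5.03
position: [0.5055, 0.0571, 0.3022]
tool_rot: [[0.044, 0.999, -0.001], [0.999, -0.044, 0.0], [0.0, -0.001, -1.0]]
wrist_force: [0.2, 1.4, 4.2]
grip_width: 0.117
grip_force: 62.7
```

Emit:
move_arm([
  [0, -0.51, 0.84],
  [0, -0.98, 1.7],
  [0, -1.38, 2.6],
  [0, -1.74, 3.51],
  [0, -2.03, 4.45],
], fingers=[0, 0, 0, 0, 0], turn=[0, 0, 0, 0, 0])

```text
time: 5.65
position: [0.4858, 0.0581, 0.2577]
tool_rot: [[0.044, 0.999, 0.001], [0.999, -0.044, 0.0], [0.0, 0.001, -1.0]]
wrist_force: [4.0, 3.0, 2.6]
grip_width: 0.111
grip_force: 65.2
```

Emit:
move_arm([
  [0, -0.23, 0.95],
  [0, -0.41, 1.92],
  [0, -0.52, 2.9],
  [0, -0.58, 3.88],
  [0, -0.57, 4.7],
], fingers=[0, 0, 0, 0, 0], turn=[0, 0, 0, 0, 0])

```text
time: 6.28
position: [0.4798, 0.0583, 0.2104]
tool_rot: [[0.044, 0.999, -0.001], [0.999, -0.044, 0.0], [0.0, -0.001, -1.0]]
wrist_force: [1.9, 3.8, 1.7]
grip_width: 0.119
grip_force: 68.3
```

Emit:
move_arm([
  [0, 0, 0.1],
  [0, 0, 0.2],
  [0, 0, 0.3],
  [0, 0, 0.4],
  [0, 0, 0.4],
], fingers=[0, 0, 0, 0, 0], turn=[0, 0, 0, 0, 0])

```text
time: 6.9
position: [0.4798, 0.0583, 0.207]
tool_rot: [[0.044, 0.999, -0.001], [0.999, -0.044, 0.0], [0.0, -0.001, -1.0]]
wrist_force: [-0.0, 4.9, -0.5]
grip_width: 0.116
grip_force: 68.2
```

Emit:
move_arm([
  [0, 0, 0.15],
  [0, 0, 0.3],
  [0, 0, 0.3],
  [0, 0, 0.3],
], fingers=[0, 0, 0, 0], turn=[0, 0, 0, 0])

```text
time: 7.4
position: [0.48, 0.0583, 0.2056]
tool_rot: [[0.044, 0.999, -0.001], [0.999, -0.044, -0.0], [-0.0, -0.001, -1.0]]
wrist_force: [-8.8, 5.7, 18.6]
grip_width: 0.117
grip_force: 70.1
```

```bash
python3 - <<'E'
from h import *
for n in ("scene","wrist"):
    c=ctrl.camera(n); P=cloud(c); ok=c["z_map"]>0
    q=(P-np.r_[H,0]); e=np.array([np.cos(YAW),np.sin(YAW)]); X=q[...,:2]@e; Y=q[...,:2]@[-e[1],e[0]]
    m=ok&(X>-.095)&(X<-.01)&(abs(Y)<.08)&(P[...,2]<.09)&(P[...,2]>.045)
    if m.sum(): print(n,m.sum(),np.polyfit(X[m],P[...,2][m],1))
E
```

```text
scene 437 [0.00275528 0.06028364]
wrist 42759 [-0.00045165  0.05996181]
```

Emit:
move_arm([
  [0, 0, -0.2],
  [0, 0, -0.2],
  [0, 0, -0.2],
  [0, 0, -5],
  [0, 0, -11],
], fingers=[0.3, 0.5, 0.5, 0.5, 0.5], turn=[0, 0, 0, 0, 0])

```text
time: 8.12
position: [0.4794, 0.058, 0.3139]
tool_rot: [[0.044, 0.999, -0.004], [0.999, -0.044, 0.0], [0.0, -0.004, -1.0]]
wrist_force: [1.4, -0.7, -0.5]
grip_width: 0.501
grip_force: 0.0
```

```bash
python3 -c "
from h import *
go((.441,-.33),.2,-102)"
```

```text
travel [-38.94  -2.13  -4.1 ] turn 1.736 pos [0.4794 0.058  0.3139] yang -2.5 t 8.125 q [ -7.   5. 110.  -0.  66.  -5.] f [ 1.4 -0.7 -0.5]
```

Emit:
move_arm([
  [-4, -0.2, -2],
  [-9, -0.5, -4],
  [-14, -0.8, -4],
  [-19, -1.1, -4],
  [-24, -1.4, -4],
], fingers=[0.7, 1, 1, 1, 1], turn=[0.17, 0.34, 0.51, 0.68, 0.86])

```text
time: 8.75
position: [0.4551, -0.1826, 0.3542]
tool_rot: [[0.789, 0.614, 0.0], [0.614, -0.789, -0.0], [-0.0, 0.0, -1.0]]
wrist_force: [0.4, 0.3, 0.1]
grip_width: 1.001
grip_force: 0.0
```

```bash
python3 -c "
from h import *
go((.441,-.33),.2,-102)"
```

```text
travel [-10.16  10.77  -0.07] turn 0.87 pos [ 0.4551 -0.1826  0.3542] yang -52.1 t 8.75 q [-36.   2. 107.  -0.  71.  16.] f [0.4 0.3 0.1]
```

Emit:
move_arm([
  [-3, 3.2, 0],
  [-6, 6.4, 0],
  [-9, 9.5, 0],
  [-10.1, 10.7, 0],
  [-10.1, 10.7, 0],
], fingers=[1, 1, 1, 1, 1], turn=[0.18, 0.36, 0.54, 0.7, 0.87])

```text
time: 9.38
position: [0.4418, -0.3292, 0.3537]
tool_rot: [[0.978, -0.209, -0.001], [-0.209, -0.978, 0.0], [-0.001, 0.0, -1.0]]
wrist_force: [0.2, 0.5, 0.1]
grip_width: 0.999
grip_force: 0.0
```

```bash
python3 - <<'E'
from h import *
c=ctrl.camera("wrist"); save("w2",c["img"]); P=cloud(c); ok=c["z_map"]>0
m=(ok&(P[...,2]>.05)&(P[...,2]<.07)&(np.hypot(P[...,0]-.44,P[...,1]+.33)<.1)).astype(np.uint8)
q=P[m>0]; r=cv2.minAreaRect(q[:,:2].astype(np.float32)*1000); print(len(q),r,cv2.boxPoints(r).round(),q[:,2].mean())
go((.441,-.33),.036,-102)
E
```

```text
7210 ((433.0113525390625, -364.030029296875), (125.77535247802734, 108.73499298095703), 79.15042877197266) [[ 368. -416.]
 [ 475. -436.]
 [ 498. -313.]
 [ 391. -292.]] 0.05998391093138419
travel [-0.04  0.17 16.27] turn -0.008 pos [ 0.4419 -0.3285  0.3537] yang -102.4 t 9.425 q [-49.  10.  98.  -0.  71.  53.] f [-0.3 -0.7 -0.2]
```

View pics/w2.png

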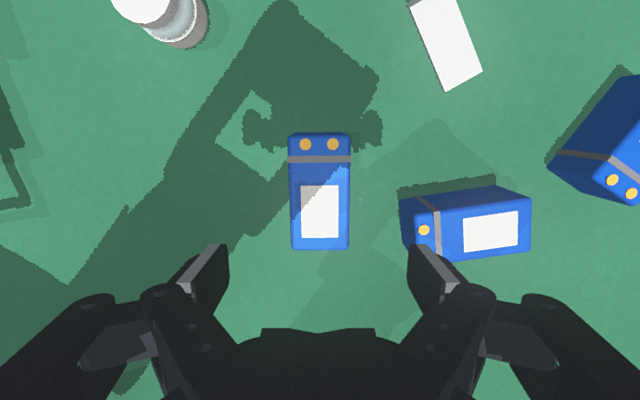

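Pack A is centred at (320,190) with its sides vertical. The nearer look-alike starts at column 400, about 20 mm clear of the finger at ±57 px.

```bash
python3 - <<'E'
from h import *
c=ctrl.camera("wrist"); P=cloud(c); ok=c["z_map"]>0
m=ok&(P[...,2]>.055)&(P[...,2]<.07); m[:,375:]=0; m[:,:270]=0; m[260:]=0
q=P[m]; r=cv2.minAreaRect(q[:,:2].astype(np.float32)*1000); print(len(q),r)
x,y=np.array(r[0])/1000
go((x,y),.042,-102)
E
```

```text
6961 ((439.3966979980469, -330.1856689453125), (56.172908782958984, 109.14265441894531), 78.3582992553711)
travel [-0.2   0.27 15.67] turn 0.004 pos [ 0.442  -0.328   0.3537] yang -101.8 t 9.475 q [-49.  10.  98.  -0.  71.  53.] f [ 0.1  1.  -0.5]
```

Emit:
move_arm([
  [-0.2, 0.2, 4],
  [-0.2, 0.2, 9],
  [-0.2, 0.2, 13],
  [-0.2, 0.2, 15.6],
  [-0.2, 0.2, 15.6],
], fingers=[0.9, 0.9, 0.9, 0.9, 0.9], turn=[0, 0, 0, 0, 0])

```text
time: 10.1
position: [0.4392, -0.3278, 0.196]
tool_rot: [[0.98, -0.198, -0.004], [-0.198, -0.98, 0.004], [-0.004, -0.003, -1.0]]
wrist_force: [0.2, -0.1, -0.1]
grip_width: 0.904
grip_force: 0.0
```

Emit:
move_arm([
  [0, 0, 0],
  [0, 0, 0],
  [0, 0, 0],
  [0, 0, 0],
  [0, 0, 0],
], fingers=[0.7, 0.5, 0.4, 0.4, 0.4], turn=[0, 0, 0, 0, 0])

```text
time: 10.72
position: [0.4406, -0.3297, 0.2]
tool_rot: [[0.98, -0.201, 0.002], [-0.201, -0.98, -0.002], [0.002, 0.002, -1.0]]
wrist_force: [-0.4, -0.7, 6.4]
grip_width: 0.648
grip_force: 66.0
```

Emit:
move_arm([
  [0, 0, -1],
  [0, 0, -4],
  [0, 0, -8],
  [0, 0, -12],
  [0, 0, -14],
], fingers=[0.4, 0.4, 0.4, 0.4, 0.4], turn=[0, 0, 0, 0, 0])

```text
time: 11.35
position: [0.4401, -0.329, 0.3408]
tool_rot: [[0.979, -0.202, 0.002], [-0.202, -0.979, -0.002], [0.002, 0.001, -1.0]]
wrist_force: [-0.5, -0.4, -4.8]
grip_width: 0.645
grip_force: 65.4
```

```bash
python3 -c "
from h import *
go(bay(-.075),.186,-92.5)"
```

```text
travel [  4.3  -39.86  -0.07] turn -0.159 pos [ 0.4401 -0.329   0.3408] yang -101.6 t 11.35 q [-49.  11.  99.   0.  70.  52.] f [-0.5 -0.4 -4.8]
```

Emit:
move_arm([
  [0.3, -3, 0],
  [0.8, -7, 0],
  [1.2, -11.5, 0],
  [1.7, -16, 0],
  [2.2, -20, 0],
], fingers=[0.4, 0.4, 0.4, 0.4, 0.4], turn=[-0.03, -0.06, -0.1, -0.13, -0.159])

```text
time: 11.98
position: [0.5016, -0.1357, 0.338]
tool_rot: [[0.999, -0.043, -0.001], [-0.043, -0.999, 0.001], [-0.001, -0.001, -1.0]]
wrist_force: [-0.0, -0.6, -3.6]
grip_width: 0.648
grip_force: 65.3
```

```bash
python3 -c "
from h import *
go(bay(-.075),.186,-92.5)"
```

```text
travel [  5.28 -19.09  -0.29] turn 0.001 pos [ 0.5016 -0.1357  0.338 ] yang -92.5 t 11.975 q [-28.   7. 104.   0.  69.  64.] f [-0.  -0.6 -3.6]
```

Emit:
move_arm([
  [1.3, -4.5, 0],
  [2.5, -9, 0],
  [3.8, -13.5, 0],
  [4.8, -17.2, 0],
  [5.2, -18.6, 0],
], fingers=[0.4, 0.4, 0.4, 0.4, 0.4], turn=[0, 0, 0, 0, 0])

```text
time: 12.6
position: [0.5618, 0.0481, 0.3379]
tool_rot: [[0.999, -0.042, -0.001], [-0.042, -0.999, 0.001], [-0.001, -0.0, -1.0]]
wrist_force: [-1.0, -0.2, -4.7]
grip_width: 0.647
grip_force: 65.3
```

Emit:
move_arm([
  [0, 0, 0],
  [0, 0, 0],
], fingers=[0.4, 0.4], turn=[0, 0])

```text
time: 12.85
position: [0.5618, 0.045, 0.3381]
tool_rot: [[0.999, -0.045, -0.001], [-0.045, -0.999, -0.0], [-0.001, 0.001, -1.0]]
wrist_force: [1.2, 0.2, -4.7]
grip_width: 0.64
grip_force: 65.3
```

```bash
python3 - <<'E'
from h import *
c=ctrl.camera("wrist"); save("w3",c["img"]); P=cloud(c); ok=c["z_map"]>0
go(bay(-.075),.106,-92.5)
R=ctrl.get_state(); g=R["position"]
e=np.array([np.cos(YAW),np.sin(YAW)]); n=np.array([-e[1],e[0]])
m=ok&(np.hypot(*(P[...,:2]-g[:2]).transpose(2,0,1))<.085)&(P[...,2]>.17)&(P[...,2]<.23)
hsv=cv2.cvtColor(c["img"],cv2.COLOR_RGB2HSV); 
bl=((cv2.inRange(hsv,(100,100,40),(128,255,255))>0)|((hsv[...,1]<40)&(hsv[...,2]>190)))&m
q=P[bl]; r=cv2.minAreaRect(q[:,:2].astype(np.float32)*1000); print("pack",len(q),r,q[:,2].mean())
print("pack centre in bay", (np.array(r[0])/1000-H)@e,(np.array(r[0])/1000-H)@n)
# guides: dark on bay floor
d=ok&(hsv[...,2]<60)&(P[...,2]>.07)&(P[...,2]<.085); 
X=(P[...,:2]-H)@e; Y=(P[...,:2]-H)@n
d&=(X>.03)&(X<.1)&(abs(Y)<.07)
for s in(1,-1):
    k=d&(Y*s>0)
    if k.sum()>10: print(s,k.sum(),np.percentile(Y[k],[5,50,95]).round(4))
E
```

```text
travel [ 0.04 -0.81  7.72] turn -0.002 pos [0.5618 0.0448 0.3382] yang -92.6 t 12.9 q [-8. 13. 97. -0. 70. 85.] f [ 0.3  0.3 -4. ]
pack 16997 ((574.9360961914062, 43.65890121459961), (56.28471374511719, 80.11578369140625), 87.45216369628906) 0.1972926696015029
pack centre in bay -0.06224957168463435 -0.00856453850895288
1 590 [0.038  0.0406 0.0448]
-1 307 [-0.0429 -0.0381 -0.0358]
```

View pics/w3.png

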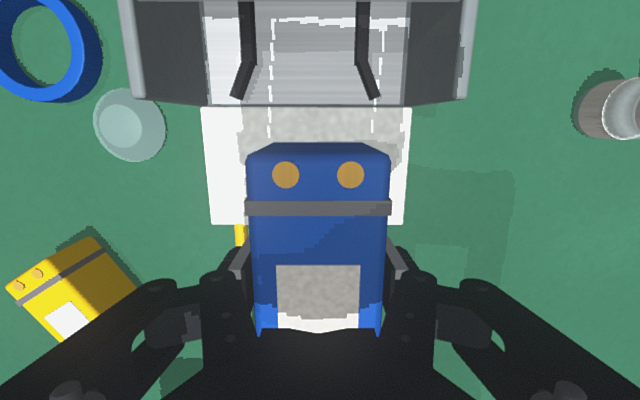

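The wrist view shows the pack in the gripper, pointing at the lane. Its contact end is at (318,150), and the guide mouths are at (240,95) and (375,95). The pack's centre is 8.5 mm to the right of the lane, so I'll correct that while lowering.

Emit:
move_arm([
  [0, -0.85, 1],
  [0, -0.85, 3.5],
  [0, -0.85, 6],
  [0, -0.85, 7.5],
  [0, -0.85, 7.5],
], fingers=[0.4, 0.4, 0.4, 0.4, 0.4], turn=[0, 0, 0, 0, 0])

```text
time: 13.52
position: [0.5622, 0.0543, 0.2624]
tool_rot: [[0.999, -0.045, -0.002], [-0.045, -0.999, 0.0], [-0.002, -0.0, -1.0]]
wrist_force: [-0.6, 0.7, -4.7]
grip_width: 0.641
grip_force: 65.4
```

```bash
python3 -c "
from h import *
go(bay(.004,.0005),.107,-92.5)"
```

```text
travel [7.94 0.09 0.02] turn -0.001 pos [0.5622 0.0543 0.2624] yang -92.6 t 13.525 q [ -7.  19. 100.   0.  62.  86.] f [-0.6  0.7 -4.7]
```

Emit:
move_arm([
  [1.5, 0, 0],
  [3.5, 0, 0],
  [5.5, 0.1, 0],
  [7, 0.1, 0],
  [8, 0.1, 0],
], fingers=[0.4, 0.4, 0.4, 0.4, 0.4], turn=[0, 0, 0, 0, 0])

```text
time: 14.15
position: [0.6432, 0.0497, 0.2642]
tool_rot: [[0.999, -0.044, 0.001], [-0.044, -0.999, -0.0], [0.001, 0.0, -1.0]]
wrist_force: [0.4, -0.7, -4.5]
grip_width: 0.645
grip_force: 65.4
```

Emit:
move_arm([
  [0, 0, 0.1],
  [0, 0, 0.2],
  [0, 0, 0.2],
], fingers=[0.4, 0.4, 0.4], turn=[0, 0, 0])

```text
time: 14.52
position: [0.6418, 0.05, 0.2611]
tool_rot: [[0.999, -0.044, -0.001], [-0.044, -0.999, 0.0], [-0.001, -0.0, -1.0]]
wrist_force: [-0.3, -0.2, -5.0]
grip_width: 0.647
grip_force: 65.4
```

Emit:
move_arm([
  [0, 0, 0.1],
  [0, 0, 0.2],
  [0, 0, 0.2],
], fingers=[0.4, 0.4, 0.4], turn=[0, 0, 0])

```text
time: 14.9
position: [0.6423, 0.05, 0.2601]
tool_rot: [[0.999, -0.044, 0.0], [-0.044, -0.999, -0.0], [0.0, 0.0, -1.0]]
wrist_force: [-4.8, 0.2, 3.3]
grip_width: 0.645
grip_force: 66.3
```

Emit:
move_arm([
  [0, 0, 0],
  [0, 0, 0],
  [0, 0, -1],
  [0, 0, -4],
  [0, 0, -7.5],
], fingers=[0.75, 0.85, 0.85, 0.85, 0.85], turn=[0, 0, 0, 0, 0])

```text
time: 15.52
position: [0.6423, 0.0498, 0.3352]
tool_rot: [[0.999, -0.044, -0.001], [-0.044, -0.999, 0.0], [-0.001, -0.0, -1.0]]
wrist_force: [0.3, 0.2, -0.7]
grip_width: 0.854
grip_force: 0.0
```

Emit:
move_arm([
  [-2, 0, 0],
  [-5, 0, 0],
  [-8.5, 0, 0],
  [-9.2, 0, 0],
  [-9.2, 0, 0],
], fingers=[0.6, 0.4, 0.4, 0.4, 0.4], turn=[0, 0, 0, 0, 0])

```text
time: 16.15
position: [0.5509, 0.0539, 0.3353]
tool_rot: [[0.999, -0.044, 0.002], [-0.044, -0.999, -0.0], [0.002, 0.0, -1.0]]
wrist_force: [0.6, -0.6, 0.2]
grip_width: 0.401
grip_force: 0.0
```

```bash
python3 - <<'E'
from h import *
c=ctrl.camera("wrist"); save("w4",c["img"]); P=cloud(c); ok=c["z_map"]>0
e=np.array([np.cos(YAW),np.sin(YAW)]); n=np.array([-e[1],e[0]])
X=(P[...,:2]-H)@e; Y=(P[...,:2]-H)@n
m=ok&(abs(P[...,2]-.12)<.006)&(X>-.09)&(X<.045)&(abs(Y)<.06)
q=np.stack([X[m],Y[m]],1).astype(np.float32)*1000; print(cv2.minAreaRect(q),np.percentile(q,[1,99],axis=0))
go(bay(-.085,0),.103,-92.5)
E
```

```text
((-4.683628082275391, 0.3950939178466797), (56.40678787231445, 94.4349136352539), 89.95594787597656) [[-50.2734861  -26.89327129]
 [ 41.19772919  27.55793461]]
travel [0.11 0.05 7.72] turn -0.001 pos [0.5513 0.0538 0.3352] yang -92.5 t 16.2 q [-7. 12. 99.  0. 69. 86.] f [0.3 1.  1.3]
```

View pics/w4.png

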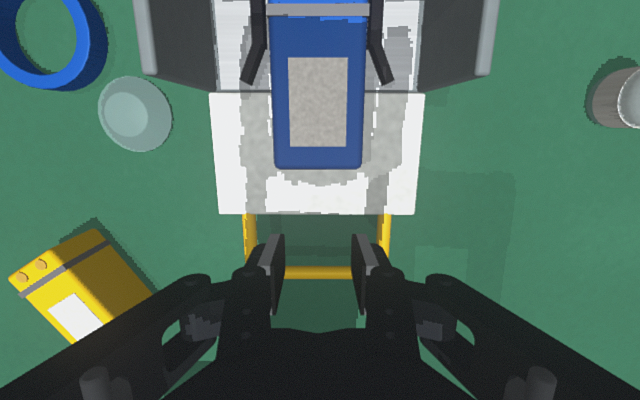

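The wrist view shows the pack straight in the lane mouth. Its near end is at (318,165), which is 52 mm in front of the hinge, and the guides are at (260,40) and (378,40). The fingers are behind it, ready to push.

Emit:
move_arm([
  [0, 0, 3],
  [0, 0, 6],
  [0, 0, 7.7],
  [1, 0, 7.7],
  [2, 0, 7.7],
], fingers=[0.4, 0.4, 0.4, 0.4, 0.4], turn=[0, 0, 0, 0, 0])

```text
time: 16.82
position: [0.5721, 0.0529, 0.2585]
tool_rot: [[0.999, -0.044, 0.002], [-0.044, -0.999, -0.0], [0.002, 0.0, -1.0]]
wrist_force: [0.6, -0.5, 0.1]
grip_width: 0.398
grip_force: 0.0
```

Emit:
move_arm([
  [1, 0, 0],
  [2, 0, 0],
  [3, 0, 0],
  [4, 0, 0],
  [5, 0, 0],
], fingers=[0.4, 0.4, 0.4, 0.4, 0.4], turn=[0, 0, 0, 0, 0])

```text
time: 17.45
position: [0.6209, 0.0509, 0.2582]
tool_rot: [[0.999, -0.044, -0.001], [-0.044, -0.999, -0.0], [-0.001, 0.0, -1.0]]
wrist_force: [-5.6, 0.6, 4.2]
grip_width: 0.399
grip_force: 2.8
```

Emit:
move_arm([
  [0.4, 0, 0],
  [0.8, 0, 0],
  [1.0, 0, 0],
  [1.0, 0, 0],
], fingers=[0.4, 0.4, 0.4, 0.4], turn=[0, 0, 0, 0])

```text
time: 17.95
position: [0.6305, 0.0505, 0.2577]
tool_rot: [[0.999, -0.044, 0.0], [-0.044, -0.999, -0.0], [0.0, 0.0, -1.0]]
wrist_force: [-3.8, 0.1, 2.6]
grip_width: 0.403
grip_force: 1.8
```

Emit:
move_arm([
  [0.1, 0, 0],
  [0.2, 0, 0],
  [0.2, 0, 0],
], fingers=[0.4, 0.4, 0.4], turn=[0, 0, 0])

```text
time: 18.32
position: [0.6323, 0.0504, 0.2575]
tool_rot: [[0.999, -0.044, -0.0], [-0.044, -0.999, 0.0], [-0.0, 0.0, -1.0]]
wrist_force: [-5.0, 0.2, 4.6]
grip_width: 0.401
grip_force: 2.5
```

Emit:
move_arm([
  [0.1, 0, 0],
  [0.2, 0, 0],
  [0.2, 0, 0],
], fingers=[0.4, 0.4, 0.4], turn=[0, 0, 0])

```text
time: 18.7
position: [0.6338, 0.0504, 0.2575]
tool_rot: [[0.999, -0.044, -0.002], [-0.044, -0.999, 0.0], [-0.002, 0.0, -1.0]]
wrist_force: [-8.4, -0.1, 6.5]
grip_width: 0.401
grip_force: 4.3
```

Emit:
move_arm([
  [0.1, 0, 0],
  [0.15, 0, 0],
  [0.15, 0, 0],
], fingers=[0.4, 0.4, 0.4], turn=[0, 0, 0])

```text
time: 19.08
position: [0.6344, 0.0503, 0.2575]
tool_rot: [[0.999, -0.044, -0.006], [-0.044, -0.999, -0.0], [-0.006, 0.0, -1.0]]
wrist_force: [-14.7, 0.4, 12.4]
grip_width: 0.402
grip_force: 7.7
```

Emit:
move_arm([
  [-1, 0, 0],
  [-4, 0, 0],
  [-7, 0, 0],
  [-9, 0, -2],
  [-10, 0, -7],
], fingers=[0.4, 0.4, 0.4, 0.4, 0.4], turn=[0, 0, 0, 0, 0])

```text
time: 19.7
position: [0.5341, 0.0547, 0.3255]
tool_rot: [[0.999, -0.044, -0.005], [-0.044, -0.999, 0.001], [-0.005, -0.0, -1.0]]
wrist_force: [0.4, -0.0, 0.1]
grip_width: 0.397
grip_force: 0.0
```

Emit:
move_arm([
  [0, 0, 0],
  [0, 0, 0],
], fingers=[0.5, 0.5], turn=[0, 0])

```text
time: 19.95
position: [0.5361, 0.0546, 0.3275]
tool_rot: [[0.999, -0.044, 0.002], [-0.044, -0.999, -0.0], [0.002, 0.0, -1.0]]
wrist_force: [-0.6, 0.3, -0.9]
grip_width: 0.498
grip_force: 0.0
```

```bash
python3 - <<'E'
from h import *
c=ctrl.camera("wrist"); P=cloud(c); ok=c["z_map"]>0; print(save("w5",c["img"]))
e=np.array([np.cos(YAW),np.sin(YAW)]); n=np.array([-e[1],e[0]])
X=(P[...,:2]-H)@e; Y=(P[...,:2]-H)@n
hsv=cv2.cvtColor(c["img"],cv2.COLOR_RGB2HSV); bl=cv2.inRange(hsv,(100,100,40),(128,255,255))>0
m=ok&(abs(P[...,2]-.12)<.006)&(X>-.09)&(X<.045)&(abs(Y)<.06)
for lo in (-30,-15,0,15):
    k=m&(Y*1000>lo)&(Y*1000<lo+15); print(lo,np.percentile(X[k],[1,5])*1000 if k.sum() else 0)
print(np.percentile(Y[m],[1,99]))
f=ok&bl&(P[...,2]>.07)&(P[...,2]<.11)&(abs(Y)<.03)&(X>-.05)&(X<.045); print("front face x",f.sum(),np.median(X[f]) if f.sum() else 0)
m=ok&(X>-.095)&(X<-.01)&(abs(Y)<.08)&(P[...,2]<.09)&(P[...,2]>.045); print("door slope",np.polyfit(X[m],P[...,2][m],1))
r=ok&(abs(P[...,2]-.15)<.004)&(X<.044)&(X>-.03)&(abs(abs(Y)-.081)<.003); print("wall front x",np.percentile(X[r],[1,5]))
y=(cv2.inRange(hsv,(20,120,90),(36,255,255))>0)&ok&(P[...,2]>.05)&(P[...,2]<.07)&(X<-.145)&(X>-.175); print("bar",np.median(X[y]),np.percentile(Y[y],[1,99]))
go(bay(-.158,0),.0505,-2.5)
E
```

```text
None
-30 [6.33893886 6.88649743]
-15 [6.19092925 6.6889071 ]
0 [6.23420667 6.6306557 ]
15 [6.21946983 6.82679518]
[-0.02656137  0.02742881]
front face x 1157 0.006301867133955417
door slope [0.0003812  0.06009341]
wall front x [-0.00080066 -0.00024696]
bar -0.15858050278984012 [-0.03369486  0.27851479]
travel [-5.62  0.07 12.11] turn -1.571 pos [0.5358 0.0546 0.3266] yang -92.5 t 20.0 q [ -7.  11. 101.   0.  68.  86.] f [-0.3  0.2 -0.1]
```

View pics/w5.png

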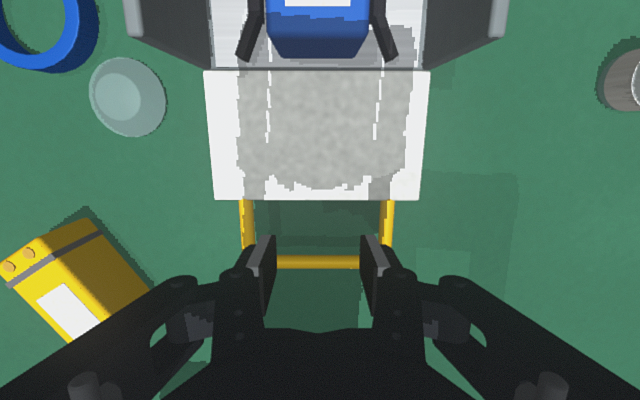

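The wrist view shows the pack home. Its near end is at (318,55), about 6.5 mm inside the hinge line, and the door is still flat with the bar at (318,262). Next I'll regrip the bar.

Emit:
move_arm([
  [-2, 0, 0],
  [-4, 0, 0],
  [-5.6, 0.1, 0],
  [-5.6, 0.1, 0],
  [-5.6, 0.1, 0],
], fingers=[0.5, 0.5, 0.5, 0.5, 0.5], turn=[-0.18, -0.36, -0.54, -0.72, -0.9])

```text
time: 20.62
position: [0.4796, 0.0561, 0.3258]
tool_rot: [[0.651, 0.759, -0.002], [0.759, -0.651, 0.0], [-0.001, -0.002, -1.0]]
wrist_force: [0.5, -0.1, 0.2]
grip_width: 0.5
grip_force: 0.0
```

Emit:
move_arm([
  [0, 0, 0],
  [0, 0, 0],
  [0, 0, 2],
  [0, 0, 3],
  [0, 0, 3],
], fingers=[0.5, 0.5, 0.5, 0.5, 0.5], turn=[-0.18, -0.36, -0.54, -0.671, -0.671])

```text
time: 21.25
position: [0.4793, 0.0561, 0.2952]
tool_rot: [[0.045, 0.999, -0.004], [0.999, -0.045, 0.001], [0.0, -0.004, -1.0]]
wrist_force: [-0.3, 0.6, 0.3]
grip_width: 0.497
grip_force: 0.0
```

```bash
python3 -c "
from h import *
go(bay(-.1585,0),.0505,-2.5)"
```

```text
travel [0.03 0.02 8.97] turn -0.002 pos [0.4793 0.0561 0.2952] yang -2.6 t 21.25 q [ -7.   6. 111.   0.  63.  -5.] f [-0.3  0.6  0.3]
```

Emit:
move_arm([
  [0, 0, 3],
  [0, 0, 6],
  [0, 0, 8],
  [0, 0, 8.8],
  [0, 0, 8.8],
], fingers=[0.5, 0.5, 0.5, 0.5, 0.5], turn=[0, 0, 0, 0, 0])

```text
time: 21.88
position: [0.48, 0.0561, 0.2091]
tool_rot: [[0.045, 0.999, -0.001], [0.999, -0.045, 0.0], [0.0, -0.001, -1.0]]
wrist_force: [-0.7, -0.3, 0.3]
grip_width: 0.5
grip_force: 0.0
```

Emit:
move_arm([
  [0, 0, 0],
  [0, 0, 0],
  [0, 0, 0],
  [0, 0, 0],
], fingers=[0.3, 0, 0, 0], turn=[0, 0, 0, 0])

```text
time: 22.38
position: [0.4797, 0.0561, 0.2103]
tool_rot: [[0.044, 0.999, -0.001], [0.999, -0.044, -0.0], [-0.0, -0.001, -1.0]]
wrist_force: [-4.8, 0.2, 7.7]
grip_width: 0.113
grip_force: 58.5
```

```bash
python3 -c "
import numpy as np
a=np.linspace(1.571,0,26)
x=-(15.8*np.sin(a)+.6*np.cos(a)); z=15.8*np.cos(a)-.6*np.sin(a)
for k in range(0,25,5):
  print([[0,float(round(x[j]-x[k],2)),float(round(z[k]-z[j],2))] for j in range(k+1,k+6)])
"
```

```text
[[0, -0.01, -0.99], [0, 0.05, -1.99], [0, 0.17, -2.97], [0, 0.35, -3.95], [0, 0.59, -4.91]]
[[0, 0.3, -0.95], [0, 0.66, -1.87], [0, 1.08, -2.77], [0, 1.55, -3.65], [0, 2.08, -4.49]]
[[0, 0.58, -0.81], [0, 1.21, -1.58], [0, 1.88, -2.31], [0, 2.6, -2.99], [0, 3.36, -3.63]]
[[0, 0.8, -0.59], [0, 1.64, -1.13], [0, 2.5, -1.61], [0, 3.4, -2.04], [0, 4.32, -2.41]]
[[0, 0.94, -0.31], [0, 1.9, -0.57], [0, 2.88, -0.76], [0, 3.86, -0.89], [0, 4.85, -0.96]]
```

Emit:
move_arm([
  [0, 0, -0.99],
  [0, 0.05, -1.99],
  [0, 0.17, -2.97],
  [0, 0.35, -3.95],
  [0, 0.59, -4.91],
], fingers=[0, 0, 0, 0, 0], turn=[0, 0, 0, 0, 0])

```text
time: 23.0
position: [0.4852, 0.0558, 0.2586]
tool_rot: [[0.044, 0.999, -0.003], [0.999, -0.044, -0.0], [-0.0, -0.003, -1.0]]
wrist_force: [-5.3, -1.2, -4.8]
grip_width: 0.112
grip_force: 58.3
```

Emit:
move_arm([
  [0, 0.3, -0.95],
  [0, 0.66, -1.87],
  [0, 1.08, -2.77],
  [0, 1.55, -3.65],
  [0, 2.08, -4.49],
], fingers=[0, 0, 0, 0, 0], turn=[0, 0, 0, 0, 0])

```text
time: 23.62
position: [0.5047, 0.055, 0.3028]
tool_rot: [[0.043, 0.999, -0.009], [0.999, -0.043, -0.0], [-0.0, -0.009, -1.0]]
wrist_force: [-12.9, -2.6, -0.6]
grip_width: 0.112
grip_force: 58.3
```

Emit:
move_arm([
  [0, 0.58, -0.81],
  [0, 1.21, -1.58],
  [0, 1.88, -2.31],
  [0, 2.6, -2.99],
  [0, 3.36, -3.63],
], fingers=[0, 0, 0, 0, 0], turn=[0, 0, 0, 0, 0])

```text
time: 24.25
position: [0.5372, 0.0536, 0.3412]
tool_rot: [[0.043, 0.999, -0.013], [0.999, -0.043, -0.001], [-0.001, -0.013, -1.0]]
wrist_force: [-28.9, -2.2, 24.3]
grip_width: 0.113
grip_force: 59.0
```

The force is radial because the commanded arc runs about 3 mm low. I'll shift the remaining path up.

Emit:
move_arm([
  [0, 0.7, -0.85],
  [0, 1.54, -1.43],
  [0, 2.4, -1.91],
  [0, 3.3, -2.34],
  [0, 4.22, -2.71],
], fingers=[0, 0, 0, 0, 0], turn=[0, 0, 0, 0, 0])

```text
time: 24.88
position: [0.5827, 0.0515, 0.3704]
tool_rot: [[0.044, 0.999, 0.002], [0.999, -0.044, -0.001], [-0.001, 0.002, -1.0]]
wrist_force: [-8.8, -1.0, 11.3]
grip_width: 0.108
grip_force: 61.7
```

Emit:
move_arm([
  [0, 0.94, -0.36],
  [0, 1.9, -0.66],
  [0, 2.88, -0.86],
  [0, 3.86, -0.99],
  [0, 4.65, -1.06],
], fingers=[0, 0, 0, 0, 0], turn=[0, 0, 0, 0, 0])

```text
time: 25.5
position: [0.6295, 0.0495, 0.3803]
tool_rot: [[0.044, 0.999, 0.003], [0.999, -0.044, -0.0], [-0.0, 0.003, -1.0]]
wrist_force: [-5.5, -1.0, 6.1]
grip_width: 0.115
grip_force: 61.9
```

Emit:
move_arm([
  [0, 0.1, 0],
  [0, 0.2, 0],
  [0, 0.3, 0],
  [0, 0.4, 0],
  [0, 0.4, 0],
], fingers=[0, 0, 0, 0, 0], turn=[0, 0, 0, 0, 0])

```text
time: 26.12
position: [0.6319, 0.0495, 0.3803]
tool_rot: [[0.044, 0.999, -0.003], [0.999, -0.044, -0.0], [-0.001, -0.003, -1.0]]
wrist_force: [-15.0, -1.1, 13.4]
grip_width: 0.109
grip_force: 62.6
```

Emit:
move_arm([
  [0, 0.1, 0],
  [0, 0.2, 0],
  [0, 0.2, 0],
  [0, 0.2, 0],
], fingers=[0, 0, 0, 0], turn=[0, 0, 0, 0])

```text
time: 26.62
position: [0.6328, 0.0495, 0.3803]
tool_rot: [[0.043, 0.999, -0.007], [0.999, -0.043, -0.001], [-0.001, -0.007, -1.0]]
wrist_force: [-22.6, -0.9, 17.7]
grip_width: 0.114
grip_force: 63.2
```

Emit:
move_arm([
  [0, 0, 0],
  [0, 0, 0],
  [0, 0, 0],
  [0, 0, -4],
  [0, 0, -9],
], fingers=[0.5, 0.8, 0.8, 0.8, 0.8], turn=[0, 0, 0, 0, 0])

```text
time: 27.25
position: [0.6348, 0.0493, 0.4667]
tool_rot: [[0.044, 0.999, -0.003], [0.999, -0.044, 0.0], [0.0, -0.003, -1.0]]
wrist_force: [1.0, 1.1, -0.6]
grip_width: 0.8
grip_force: 0.0
```

Emit:
move_arm([
  [0, -3, 0],
  [0, -6, 0],
  [0, -6, 0],
  [0, -6, 0],
], fingers=[0.8, 0.8, 0.8, 0.8], turn=[0, 0, 0, 0])

```text
time: 27.75
position: [0.5754, 0.0518, 0.4676]
tool_rot: [[0.044, 0.999, 0.001], [0.999, -0.044, -0.0], [-0.0, 0.001, -1.0]]
wrist_force: [-0.7, 0.1, 0.9]
grip_width: 0.801
grip_force: 0.0
```

```bash
python3 - <<'E'
from h import *
e=np.array([np.cos(YAW),np.sin(YAW)]); n=np.array([-e[1],e[0]])
for nm in("wrist","scene"):
    c=ctrl.camera(nm); P=cloud(c); ok=c["z_map"]>0
    X=(P[...,:2]-H)@e; Y=(P[...,:2]-H)@n
    hsv=cv2.cvtColor(c["img"],cv2.COLOR_RGB2HSV)
    y=(cv2.inRange(hsv,(20,120,90),(36,255,255))>0)&ok&(P[...,2]>.2)&(P[...,2]<.24)&(abs(X)<.06)
    if y.sum(): print(nm,"bar X",np.percentile(X[y],[2,50,98]).round(4),P[...,2][y].max())
    b=(cv2.inRange(hsv,(100,100,40),(128,255,255))>0)&ok&(abs(P[...,2]-.12)<.006)&(abs(Y)<.05)&(X>-.02)&(X<.12)
    if b.sum(): print("pack X",np.percentile(X[b],[1,99]))
    save("end_"+nm,c["img"])
s=ctrl.get_state(); print(s["time"],s["wrist_force"])
E
```

```text
wrist bar X [-0.0126 -0.0088 -0.0018] 0.22591703281896597
pack X [0.00869483 0.05328408]
scene bar X [-0.0089 -0.0015  0.0019] 0.22635234214498723
pack X [0.11638767 0.11869568]
27.85 [-0.74269045 -0.77867421  0.31695786]
```

View pics/end_wrist.png

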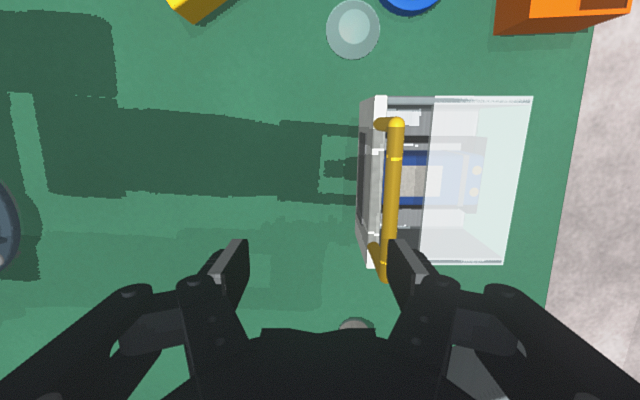

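The last wrist view shows the door upright with the bar at (395,200), about 6 mm in front of the hinge line, so it is shut. The pack is inside the bay at (440,180), with its far end 117 mm in, at the stop.

```bash
python3 -c "
from bench import ctrl
print(ctrl.finish_job())"
```

```text
the job is handed in; nothing more can be done
None
```

The leftmost blue pack is fully in against the rear stop, the door is shut and released, and the job was handed in at about 28 s; the verdict was not shown.

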